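# Pack the gap beside a mortar sample with spacers and hold it clamped

## Robot

A 6-joint arm with a two-finger parallel gripper is mounted at the origin on the work surface. World frame = base frame: x ahead of the robot, y to its left, z up, the work surface at z = 0. Lengths are in m, angles in degrees, forces in N, time in s.
With the tool pointing down it reaches from about 0.35 to 0.875 m from the base axis. Payload 4.2 kg.
Tool frame: the origin (TCP) lies midway between the tips of the shut fingers; the grasp point (between the pads) lies 19 mm behind it; z points along the fingers, y is the line along which they close (so a half turn about z gives the same grasp; the last joint's range is limited). The gripper opens to 87 mm and grips with 3 to 60 N. Pads are 19 mm wide; open, the fingers measure 117 mm over their backs; the gripper's body (75 mm by 190 mm) begins 51 mm behind the grasp point.
Start: joints at [-57.491, 22.042, 0.453, 0, -68.411, -14.817], TCP at [0.19, -0.595, 0.196] pointing down, gripper open.
Joint ranges: [-179.83, 179.83], [-69.29, 118.12], [-61.27, 80.66], [-181.25, 117.63], [-171.15, -9.14], [-177.46, 177.46]. Speed limits (degrees/s): [159.86, 159.86, 180, 180, 180, 180].

## Interface

Orientations are given as [roll, pitch, yaw] about the fixed x, y, z axes, in that order (R = Rz(yaw) Ry(pitch) Rx(roll)).
In Python, from workcell import env gives the robot as it stands. The module is installed in compiled form; this text tells all that it offers. Calls block until the motion is done:
- env.goto(position, orientation): joint-space move of the TCP to a pose.
- env.move_straight(position, rotation=None, rate=0.15, force_limit=None): straight line of the TCP; rotation=None keeps the orientation; rate is the mean speed in m/s. With force_limit (N) it stops when the force on the tool has changed by that much, and returns True; else False.
- env.set_joints(angles): joint-space move.
- env.gripper_to(opening, grasp_force=None): opening from 0.0 (shut) to 1.0 (fully open); grasp_force is the grip in N (None keeps the last); returns when the fingers have stopped.
- env.dwell(seconds).
- env.inverse_kinematics(position, orientation): joint angles nearest the present ones, or None.
- env.read_state(): the state.
- env.grab_frame(name): name is "side" or "top" or "wrist"; returns a dict with "image" (400x640x3 uint8, blue, green, red), "fx", "fy", "cx", "cy" (pixels), "position" and "orientation" of the camera in the world. Camera axes: x right, y up, looking along -z (the intrinsics and any distortion apply to the point x, -y, -z); pixel columns grow to the right and rows downward; lengths in m; the calibration is good to about 2 mm. The wrist camera is an equidistant fisheye: a pixel r from the principal point sees the ray r / f radians off the axis. A picture is of the moment at which its call begins. There is no depth.
A pose or a line that the arm cannot do raises env.Unreachable and nothing moves.
- env.close_job(): hands the job in; it is judged then, once.
Trained networks look in a picture, given as the dict that the camera call returned (one of the last four; its "shot" number tells which), for a name from the list of things; names that differ only in an ending like _2 or _b are one class to them, and where a whole thing is asked for, a point or a joint stands for the part that bears it (a point fixed in the world has none). Each returns a list of dicts, best first, with "score" (0 to 1); they miss things now and then, are a little off and sometimes report something else, mostly with a low value. They report only what shows in the picture. A call takes as long as a camera call.
- env.search_frame(picture, thing): "xyz" ([x, y, z] in m, in world coordinates, good to about 4 mm: the middle of the surface that is visible of it).
- env.trace(picture, thing): "mask" (400x640 bool, what is visible of it).
The state is a dict: "clock": time; "joint_positions": joint angles; "qvel": joint speeds; "joint_torque": joint torques, N m; "position": TCP position; "tool_rot": TCP orientation; "force": force on the tool from outside, world axes, zero at the start; "wrist_torque": the same for the moment, N m; "opening": opening from 0.0 (shut) to 1.0 (fully open); "finger_force": force on a finger pad.
Only numpy, scipy, OpenCV 4.12 (cv2) and the standard library are available. Lean on these libraries where they do the work, as an engineer would, in place of code of your own. Each camera call takes 0.05 s, during which the arm holds its last target. There are 200 camera calls.

## Task

Pack the gap between the grey mortar sample and the blue spring jaw with aluminium spacers from the rack, standing upright side by side on the bed's channel floor, until another would not go in easily. Then push the jaw by its red grip towards the end stop until you feel the whole stack go firm, so that the jaw's springy pad squeezes spacers and sample against the end stop, and finish while still holding it pressed: do not let go, the jaw springs back. Leave the spacers you do not need in the rack, and leave the other things on the bench alone.

Things in the scene. Friction and masses are not known exactly. Their poses are not given: they have to be found in the camera images.
- bed: dark steel clamping bed, fixed, 96 (x) x 260 mm (y). Origin on the bench under its centre; y runs along the bed from the blue jaw to the yellow end stop. Channel floor 12 mm above the bench, between steel side rails 24 mm high above the bench and 55 mm apart inside. A fixed blue plate 44 mm high stands behind the jaw at y = -128 to -112 mm, with free space between
- jaw: blue spring jaw, 50 mm wide, 25 long, 40 high, on top a red grip block 24 x 24 mm, 40 to 79 mm above the channel floor; black springy pad on its face. Origin: lower edge of the pad's face, on the floor, at bed y = -35 mm when open. Slides to bed +y by at most 25 mm (hard end); a spring pushes it open: 3 N to start, 6 N at full travel. The pad yields 1 mm per 2 N put on the stack, at most 6 mm
- jaw_grip (a point): middle of the red grip block, 64 mm above the channel floor, 19 mm behind the jaw pad's face
- end_stop: yellow end stop fixed on the bed, 52 mm wide, 30 mm long, 46 mm high. Origin: lower edge of the face that looks to the jaw, on the channel floor. The stop is set at a different place along the bed every time
- sample: loose grey mortar block in the channel, resting within 1 mm of the end stop: 44 mm (x) x 50 mm (y, along the bed) x 40 mm high, 0.22 kg. Origin: centre of the underside; its face towards the jaw is 25 mm away. The gap to pack runs from that face to the open jaw's face, 40 to 70 mm long: two or three spacers
- rack: grey plastic rack fixed to the bench, 86 mm (x) x 134 mm (y), origin on the bench under its centre; four slots in a row along its y, 31 mm apart, 23 mm wide between 30 mm high dividers, slot floors 10 mm above the bench
- spacer_a: spacer number 1 of 4 along the rack's y; aluminium plate upright in the rack: lower part 50 mm wide (its x), 18 mm thick (its y), 36 mm high; above it a grip tab 24 mm wide (x), 18 mm thick (y), 36 to 76 mm above the underside; 120 g. Origin: centre of the underside; z up. Grip across the tab's 24 mm width. All four alike
- spacer_b: spacer number 2 of 4 along the rack's y; aluminium plate upright in the rack: lower part 50 mm wide (its x), 18 mm thick (its y), 36 mm high; above it a grip tab 24 mm wide (x), 18 mm thick (y), 36 to 76 mm above the underside; 120 g. Origin: centre of the underside; z up. Grip across the tab's 24 mm width. All four alike
- spacer_c: spacer number 3 of 4 along the rack's y; aluminium plate upright in the rack: lower part 50 mm wide (its x), 18 mm thick (its y), 36 mm high; above it a grip tab 24 mm wide (x), 18 mm thick (y), 36 to 76 mm above the underside; 120 g. Origin: centre of the underside; z up. Grip across the tab's 24 mm width. All four alike
- spacer_d: spacer number 4 of 4 along the rack's y; aluminium plate upright in the rack: lower part 50 mm wide (its x), 18 mm thick (its y), 36 mm high; above it a grip tab 24 mm wide (x), 18 mm thick (y), 36 to 76 mm above the underside; 120 g. Origin: centre of the underside; z up. Grip across the tab's 24 mm width. All four alike
- wash_bottle: white plastic wash bottle, 70 mm across, 190 mm tall; a bystander, to be left alone; origin on its underside
- beaker: clear open glass beaker, 72 mm across, 95 mm tall; a bystander, to be left alone; origin on its underside
- clay_piece: small terracotta clay figure, about 66 x 58 mm, 21 mm high; a bystander, to be left alone; origin on its underside
- clay_disc: flat round terracotta clay disc, 52 mm across, 14 mm high; a bystander, to be left alone; origin on its underside
- marker: black marker with a blue cap, 12 x 125 mm, lying flat; a bystander, to be left alone; origin on its underside
- steel_rule: flat steel rule, 200 x 26 mm, 4 mm thick, lying flat; a bystander, to be left alone; origin on its underside

How it is judged (in metres and radians):
On the way, in this order (a step that is already met when the one before it is completed fails the run):
1. at least two spacers stand in the gap while the jaw is still open ((((x of spacer_a in the frame of bed between -0.008 and 0.008 m and y of spacer_a in the frame of bed between -0.032 and 0.04 m and z of spacer_a in the frame of bed between 0.009 and 0.016 m and angle between spacer_a's own z axis and vertical below 0.12 rad) and (x of spacer_b in the frame of bed between -0.008 and 0.008 m and y of spacer_b in the frame of bed between -0.032 and 0.04 m and z of spacer_b in the frame of bed between 0.009 and 0.016 m and angle between spacer_b's own z axis and vertical below 0.12 rad)) or ((x of spacer_a in the frame of bed between -0.008 and 0.008 m and y of spacer_a in the frame of bed between -0.032 and 0.04 m and z of spacer_a in the frame of bed between 0.009 and 0.016 m and angle between spacer_a's own z axis and vertical below 0.12 rad) and (x of spacer_c in the frame of bed between -0.008 and 0.008 m and y of spacer_c in the frame of bed between -0.032 and 0.04 m and z of spacer_c in the frame of bed between 0.009 and 0.016 m and angle between spacer_c's own z axis and vertical below 0.12 rad)) or ((x of spacer_a in the frame of bed between -0.008 and 0.008 m and y of spacer_a in the frame of bed between -0.032 and 0.04 m and z of spacer_a in the frame of bed between 0.009 and 0.016 m and angle between spacer_a's own z axis and vertical below 0.12 rad) and (x of spacer_d in the frame of bed between -0.008 and 0.008 m and y of spacer_d in the frame of bed between -0.032 and 0.04 m and z of spacer_d in the frame of bed between 0.009 and 0.016 m and angle between spacer_d's own z axis and vertical below 0.12 rad)) or ((x of spacer_b in the frame of bed between -0.008 and 0.008 m and y of spacer_b in the frame of bed between -0.032 and 0.04 m and z of spacer_b in the frame of bed between 0.009 and 0.016 m and angle between spacer_b's own z axis and vertical below 0.12 rad) and (x of spacer_c in the frame of bed between -0.008 and 0.008 m and y of spacer_c in the frame of bed between -0.032 and 0.04 m and z of spacer_c in the frame of bed between 0.009 and 0.016 m and angle between spacer_c's own z axis and vertical below 0.12 rad)) or ((x of spacer_b in the frame of bed between -0.008 and 0.008 m and y of spacer_b in the frame of bed between -0.032 and 0.04 m and z of spacer_b in the frame of bed between 0.009 and 0.016 m and angle between spacer_b's own z axis and vertical below 0.12 rad) and (x of spacer_d in the frame of bed between -0.008 and 0.008 m and y of spacer_d in the frame of bed between -0.032 and 0.04 m and z of spacer_d in the frame of bed between 0.009 and 0.016 m and angle between spacer_d's own z axis and vertical below 0.12 rad)) or ((x of spacer_c in the frame of bed between -0.008 and 0.008 m and y of spacer_c in the frame of bed between -0.032 and 0.04 m and z of spacer_c in the frame of bed between 0.009 and 0.016 m and angle between spacer_c's own z axis and vertical below 0.12 rad) and (x of spacer_d in the frame of bed between -0.008 and 0.008 m and y of spacer_d in the frame of bed between -0.032 and 0.04 m and z of spacer_d in the frame of bed between 0.009 and 0.016 m and angle between spacer_d's own z axis and vertical below 0.12 rad))) and y of jaw in the frame of bed below -0.031 m), for 0.2 s.
2. the jaw is pressed so that the stack is squeezed against the end stop (contact force between sample and end_stop above 2 N and (contact force between jaw and spacer_a above 3 N or contact force between jaw and spacer_b above 3 N or contact force between jaw and spacer_c above 3 N or contact force between jaw and spacer_d above 3 N) and (contact force between jaw and the fingers above 3 N or contact force between jaw and the arm above 3 N)), for 0.2 s.
At the end, for the whole second after the job is handed in: Robot presses the jaw (over 3 N); jaw on spacer over 3 N, sample on end stop over 2 N. Two or more spacers upright (7 degrees) on the channel floor (4 mm) between the rails; the others within 20 mm of their start; sample upright on the floor of the channel (all of step 2 and ((x of spacer_a in the frame of bed between -0.008 and 0.008 m and y of spacer_a in the frame of bed between -0.032 and 0.04 m and z of spacer_a in the frame of bed between 0.009 and 0.016 m and angle between spacer_a's own z axis and vertical below 0.12 rad) or distance of spacer_a from where it was at the start of the episode below 0.02 m) and ((x of spacer_b in the frame of bed between -0.008 and 0.008 m and y of spacer_b in the frame of bed between -0.032 and 0.04 m and z of spacer_b in the frame of bed between 0.009 and 0.016 m and angle between spacer_b's own z axis and vertical below 0.12 rad) or distance of spacer_b from where it was at the start of the episode below 0.02 m) and ((x of spacer_c in the frame of bed between -0.008 and 0.008 m and y of spacer_c in the frame of bed between -0.032 and 0.04 m and z of spacer_c in the frame of bed between 0.009 and 0.016 m and angle between spacer_c's own z axis and vertical below 0.12 rad) or distance of spacer_c from where it was at the start of the episode below 0.02 m) and ((x of spacer_d in the frame of bed between -0.008 and 0.008 m and y of spacer_d in the frame of bed between -0.032 and 0.04 m and z of spacer_d in the frame of bed between 0.009 and 0.016 m and angle between spacer_d's own z axis and vertical below 0.12 rad) or distance of spacer_d from where it was at the start of the episode below 0.02 m) and (((x of spacer_a in the frame of bed between -0.008 and 0.008 m and y of spacer_a in the frame of bed between -0.032 and 0.04 m and z of spacer_a in the frame of bed between 0.009 and 0.016 m and angle between spacer_a's own z axis and vertical below 0.12 rad) and (x of spacer_b in the frame of bed between -0.008 and 0.008 m and y of spacer_b in the frame of bed between -0.032 and 0.04 m and z of spacer_b in the frame of bed between 0.009 and 0.016 m and angle between spacer_b's own z axis and vertical below 0.12 rad)) or ((x of spacer_a in the frame of bed between -0.008 and 0.008 m and y of spacer_a in the frame of bed between -0.032 and 0.04 m and z of spacer_a in the frame of bed between 0.009 and 0.016 m and angle between spacer_a's own z axis and vertical below 0.12 rad) and (x of spacer_c in the frame of bed between -0.008 and 0.008 m and y of spacer_c in the frame of bed between -0.032 and 0.04 m and z of spacer_c in the frame of bed between 0.009 and 0.016 m and angle between spacer_c's own z axis and vertical below 0.12 rad)) or ((x of spacer_a in the frame of bed between -0.008 and 0.008 m and y of spacer_a in the frame of bed between -0.032 and 0.04 m and z of spacer_a in the frame of bed between 0.009 and 0.016 m and angle between spacer_a's own z axis and vertical below 0.12 rad) and (x of spacer_d in the frame of bed between -0.008 and 0.008 m and y of spacer_d in the frame of bed between -0.032 and 0.04 m and z of spacer_d in the frame of bed between 0.009 and 0.016 m and angle between spacer_d's own z axis and vertical below 0.12 rad)) or ((x of spacer_b in the frame of bed between -0.008 and 0.008 m and y of spacer_b in the frame of bed between -0.032 and 0.04 m and z of spacer_b in the frame of bed between 0.009 and 0.016 m and angle between spacer_b's own z axis and vertical below 0.12 rad) and (x of spacer_c in the frame of bed between -0.008 and 0.008 m and y of spacer_c in the frame of bed between -0.032 and 0.04 m and z of spacer_c in the frame of bed between 0.009 and 0.016 m and angle between spacer_c's own z axis and vertical below 0.12 rad)) or ((x of spacer_b in the frame of bed between -0.008 and 0.008 m and y of spacer_b in the frame of bed between -0.032 and 0.04 m and z of spacer_b in the frame of bed between 0.009 and 0.016 m and angle between spacer_b's own z axis and vertical below 0.12 rad) and (x of spacer_d in the frame of bed between -0.008 and 0.008 m and y of spacer_d in the frame of bed between -0.032 and 0.04 m and z of spacer_d in the frame of bed between 0.009 and 0.016 m and angle between spacer_d's own z axis and vertical below 0.12 rad)) or ((x of spacer_c in the frame of bed between -0.008 and 0.008 m and y of spacer_c in the frame of bed between -0.032 and 0.04 m and z of spacer_c in the frame of bed between 0.009 and 0.016 m and angle between spacer_c's own z axis and vertical below 0.12 rad) and (x of spacer_d in the frame of bed between -0.008 and 0.008 m and y of spacer_d in the frame of bed between -0.032 and 0.04 m and z of spacer_d in the frame of bed between 0.009 and 0.016 m and angle between spacer_d's own z axis and vertical below 0.12 rad))) and angle between sample's own z axis and vertical below 0.12 rad and x of sample in the frame of bed between -0.012 and 0.012 m and z of sample in the frame of bed between 0.009 and 0.016 m); the arm keeps its last pose, push and grip.
It fails at once if a bystander is pushed more than 30 mm (distance of any of wash_bottle, beaker, clay_piece, clay_disc, marker, steel_rule from where it was at the start of the episode above 0.03 m).
It also fails if it takes over 72 s, if anything falls off the work surface, if the arm or the gripper's body presses on something with over 40 N, if the wrist force passes 120 N, or if a joint passes its speed limit or range.

## Working session

There is one attempt and no reset: what is moved stays moved. The work goes in short steps, each a Python script; the robot and the scene stay as the last script left them, time stands still between calls to the robot, and variables do not carry over. Pictures are saved under pics/ and viewed, at most 10 in all, crops included, and the job is handed in when it is done.

```bash
mkdir -p pics; python3 - <<'E'
from workcell import env
import cv2
for n in ("top","side"):
    f=env.grab_frame(n); cv2.imwrite(f"pics/{n}0.png",f["image"]); print(n,{k:v for k,v in f.items() if k!="image"})
    for t in ("bed","jaw","jaw_grip","end_stop","sample","rack","spacer_a"):
        print(t,[(([round(float(a),4) for a in d["xyz"]]),round(d["score"],2)) for d in env.search_frame(f,t)][:6])
s=env.read_state();print(s)
E
```

```text
top {'fx': 365.6125958649654, 'fy': 365.6125958649654, 'cx': 320.15332057652876, 'cy': 195.76186091609765, 'position': array([0.46153849, 0.02211605, 0.83213416]), 'orientation': array([ 10.04820937,  -0.49276728, -88.66332747]), 'shot': 1}
bed [([0.4867, -0.2452, 0.0262], 0.93)]
jaw [([0.4867, -0.2613, 0.0524], 0.62)]
jaw_grip [([0.4916, -0.2642, 0.0535], 0.97)]
end_stop [([0.4808, -0.1368, 0.0574], 0.7)]
sample [([0.488, -0.1852, 0.049], 0.81)]
rack [([0.5119, 0.188, 0.0271], 0.6)]
spacer_a [([0.5371, 0.2333, 0.0487], 0.85), ([0.5063, 0.144, 0.047], 0.67), ([0.5171, 0.1732, 0.0467], 0.66), ([0.5207, 0.2054, 0.053], 0.58), ([0.5062, -0.0056, 0.0077], 0.55)]
side {'fx': 479.684770769848, 'fy': 479.684770769848, 'cx': 315.55095262460134, 'cy': 198.14500032957963, 'position': array([0.17481745, 0.71547177, 0.65493084]), 'orientation': array([  56.51906511,   -1.09891741, -147.69276819]), 'shot': 2}
bed [([0.4709, -0.2372, 0.0177], 0.89)]
jaw [([0.4845, -0.2654, 0.0449], 0.89)]
jaw_grip [([0.4823, -0.2591, 0.0477], 0.76)]
end_stop [([0.4791, -0.127, 0.0488], 0.59), ([0.7033, -0.2508, 0.
[... 266 characters left out ...]
 0.63)]
{'clock': 0.8, 'joint_positions': array([-5.74912644e+01,  2.20390835e+01,  4.53196887e-01, -9.48944777e-04,
       -6.84123063e+01, -1.48167196e+01]), 'qvel': array([-0.03151844,  0.04004556,  0.03005695,  0.10805839,  0.04391598,
        0.09020665]), 'joint_torque': array([ 3.07731643e-04, -3.90409720e+01,  1.87615263e+01,  4.22432631e+00,
        1.55811722e-02, -1.84763462e-05]), 'position': array([ 0.18995758, -0.59540587,  0.1955789 ]), 'tool_rot': array([-1.79998479e+02,  1.31515330e-03, -1.62308333e+02]), 'force': array([-0.03116497, -0.66489485,  1.13635043]), 'wrist_torque': array([-0.01226646, -0.01269644,  0.04721475]), 'finger_force': 0.0, 'opening': 1.0011962872881635}
```

View pics/top0.png

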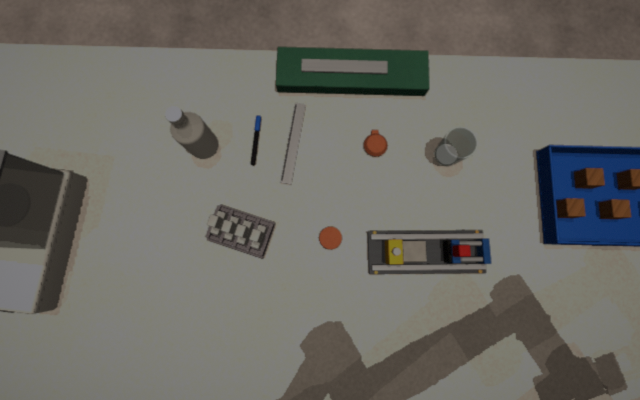

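View pics/side0.png

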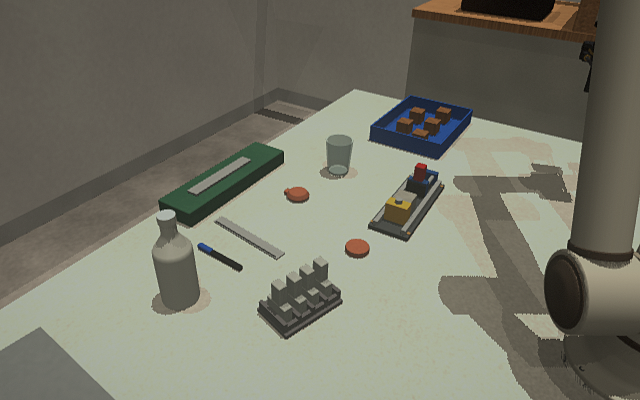

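Top view: the bed lies along world y at about (430,250) px, with the jaw on the right (450–490) and the yellow stop at (396,250). The rack is at (240,230), turned by about 15–20°. The clay disc (330,238) lies between them. Next I'll take close wrist views.

```bash
cat > h.py <<'E'
from workcell import env
import numpy as np, cv2
from scipy.spatial.transform import Rotation as Ro
from scipy.optimize import minimize
def down(yaw): return [180,0,yaw]
def proj(f,P,wrist):
    R=Ro.from_euler('xyz',f["orientation"],degrees=True).as_matrix()
    c=(np.asarray(P)-f["position"])@R; x,y,z=c[:,0],-c[:,1],-c[:,2]
    if wrist:
        r=np.hypot(x,y)+1e-12; t=np.arctan2(r,z); x,y=x/r*t,y/r*t
    else: x,y=x/z,y/z
    return np.c_[f["cx"]+f["fx"]*x,f["cy"]+f["fy"]*y]
def back(f,uv,h,wrist):
    "pixel -> world point at height h"
    R=Ro.from_euler('xyz',f["orientation"],degrees=True).as_matrix()
    x,y=(uv[0]-f["cx"])/f["fx"],(uv[1]-f["cy"])/f["fy"]
    if wrist:
        t=np.hypot(x,y)+1e-12; d=np.array([x/t*np.sin(t),-y/t*np.sin(t),-np.cos(t)])
    else: d=np.array([x,-y,-1])
    d=R@d; return f["position"]+d*(h-f["position"][2])/d[2]
def rect(f,mask,h,wrist):
    "min-area rect of a mask's outline back-projected to height h: centre, sizes, angle"
    c=max(cv2.findContours(mask.astype(np.uint8),cv2.RETR_EXTERNAL,cv2.CHAIN_APPROX_NONE)[0],key=len)[:,0]
    p=np.array([back(f,u,h,wrist)[:2] for u in c]); r=cv2.minAreaRect((p*1000).astype(np.float32)); return r
def save(f,n,box=None):
    im=f["image"]; 
    if box: x0,x1,y0,y1=box; im=cv2.resize(im[y0:y1,x0:x1],None,fx=2,fy=2,interpolation=cv2.INTER_CUBIC)
    cv2.imwrite(f"pics/{n}.png",im)
E
python3 - <<'E'
from h import *
import pickle
for n,p,y in (("bed",[0.48,-0.20,0.33],90),("rack",[0.515,0.19,0.33],72)):
    env.goto(p,down(y)); env.dwell(0.2); f=env.grab_frame("wrist"); save(f,"w"+n); 
    m={}
    for t in ("bed","jaw","end_stop","sample") if n=="bed" else ("rack","spacer_a"):
        for i,d in enumerate(env.trace(f,t)[:5]):
            m[t+str(i)]=d["mask"]; print(t,round(d["score"],2),d["mask"].sum(),rect(f,d["mask"],{"bed":.024,"jaw":.052,"end_stop":.058,"sample":.052,"rack":.04,"spacer_a":.086}[t],True))
        print([(np.round(d["xyz"],4),round(d["score"],2)) for d in env.search_frame(f,t)][:5])
    pickle.dump((f,m),open(n+".pkl","wb")); print(f["position"],f["orientation"],f["fx"],f["cx"],f["cy"],env.read_state()["joint_positions"],env.read_state()["clock"])
E
```

```text
bed 0.6 6947 ((485.29248046875, -223.0353546142578), (94.35964965820312, 265.05999755859375), 1.7597320079803467)
[(array([ 0.4878, -0.2628,  0.0524]), 0.74), (array([ 0.5127, -0.0052,  0.0182]), 0.54)]
jaw 0.62 778 ((486.0428161621094, -273.065185546875), (51.34927749633789, 49.03874206542969), 89.98041534423828)
[(array([ 0.4845, -0.2569,  0.0512]), 0.77), (array([ 0.7227, -0.2791,  0.0654]), 0.21)]
end_stop 0.81 695 ((482.70196533203125, -142.13870239257812), (51.57258987426758, 29.871170043945312), 0.3630540668964386)
[(array([ 0.4853, -0.1433,  0.0612]), 0.78)]
sample 0.87 945 ((484.96875, -181.91720581054688), (45.42052459716797, 48.98902893066406), 0.1537562608718872)
[(array([ 0.4862, -0.1819,  0.0533]), 0.55)]
[ 0.47901891 -0.12719565  0.51884568] [-15.46666312   0.02921022  -0.03765387] 309.70691628693146 314.88316872418073 208.55968080269312 [-4.72481971e+00  7.82159782e+00  8.48850781e-02  7.93412146e-04
 -8.22630581e+01 -1.75277592e+02] 3.825
rack 0.95 2239 ((522.26806640625, 196.98226928710938), (130.115234375, 82.58184814453125), 73.17965698242188)
[(array([0.5291, 0.2009, 0.0225]), 0.96)]
spacer_a 0.92 434 ((525.19287109375, 212.8860321044922), (22.66036605834961, 43.41121292114258), 72.5152359008789)
spacer_a 0.9 480 ((518.24951171875, 186.47323608398438), (25.444002151489258, 44.513423919677734), 75.59476470947266)
spacer_a 0.64 400 ((536.03076171875, 239.69747924804688), (18.276721954345703, 44.485958099365234), 72.13819885253906)
[(array([0.5351, 0.2407, 0.0548]), 0.81), (array([0.5098, 0.154 , 0.0455]), 0.74), (array([0.5173, 0.1818, 0.0692]), 0.64), (array([0.5278, 0.2126, 0.0588]), 0.6)]
[0.53665784 0.25944173 0.51899651] [-15.47327848   0.02639401 -18.01824143] 309.70691628693146 314.88316872418073 208.55968080269312 [ 3.71727446e+01  1.08751462e+01  3.80596390e+00 -5.35058701e-04
 -8.29322859e+01  1.24823658e+02] 8.5917
```

```bash
python3 - <<'E'
from h import *
import pickle
out=[]
for n in("bed","rack"):
    f,m=pickle.load(open(n+".pkl","rb")); im=f["image"]
    x0,x1,y0,y1=(215,415,80,330)if n=="bed" else (230,400,200,340)
    for k in m: 
        ys,xs=np.nonzero(m[k]); print(k,xs.min(),xs.max(),ys.min(),ys.max())
    c=cv2.resize(im[y0:y1,x0:x1],None,fx=2.3,fy=2.3,interpolation=cv2.INTER_CUBIC); c=cv2.convertScaleAbs(c,alpha=1.6); out.append(c[:575])
h=max(o.shape[0] for o in out); out=[cv2.copyMakeBorder(o,0,h-o.shape[0],0,0,0) for o in out]
o=np.hstack(out)[:,:800]; print(o.shape); cv2.imwrite("pics/wcrop.png",o)
E
```

```text
bed0 288 348 102 259
jaw0 304 335 203 234
end_stop0 300 335 125 145
sample0 304 334 145 177
rack0 291 345 124 206
spacer_a0 302 333 151 167
spacer_a1 303 334 169 187
spacer_a2 303 335 132 145
(575, 800, 3)
```

View pics/wcrop.png

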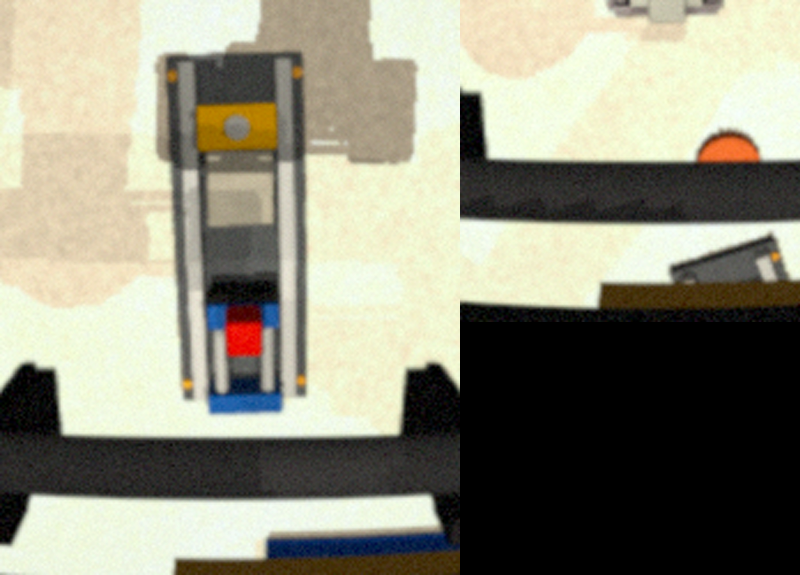

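The left crop shows the bed with stop, sample, dark gap, jaw and red grip; the bed is tilted about 1.6°. The right crop missed the rack. I'll take closer views with the camera directly above each.

```bash
python3 - <<'E'
from h import *
import pickle
F={}
for n,p,y in (("rack",[0.500,0.128,0.17],72),("bed",[0.485,-0.278,0.17],90)):
    env.goto(p,down(y)); env.dwell(0.15); f=env.grab_frame("wrist"); F[n]=f
    m={}
    for t in ("bed","jaw","end_stop","sample") if n=="bed" else ("rack","spacer_a"):
        for i,d in enumerate(env.trace(f,t)[:5]):
            m[t+str(i)]=d["mask"]; print(t,round(d["score"],2),d["mask"].sum(),rect(f,d["mask"],{"bed":.024,"jaw":.052,"end_stop":.058,"sample":.052,"rack":.04,"spacer_a":.086}[t],True))
    pickle.dump((f,m),open(n+"2.pkl","wb")); print(f["position"],f["orientation"])
print(env.read_state()["clock"])
a=F["bed"]["image"][20:280,215:415];b=F["rack"]["image"][20:280,215:415]
cv2.imwrite("pics/close.png",cv2.convertScaleAbs(cv2.resize(np.hstack([a,b]),None,fx=2,fy=2,interpolation=cv2.INTER_CUBIC),alpha=1.5))
E
```

```text
rack 0.85 4740 ((521.9697875976562, 195.4513397216797), (128.08627319335938, 79.2808837890625), 73.53577423095703)
spacer_a 0.78 1016 ((516.7276000976562, 182.42144775390625), (21.471153259277344, 41.67117691040039), 72.14265441894531)
spacer_a 0.67 932 ((524.8627319335938, 208.8011932373047), (17.835834503173828, 42.190185546875), 72.01172637939453)
spacer_a 0.63 1174 ((534.8521118164062, 235.32699584960938), (24.537925720214844, 42.868221282958984), 72.0728759765625)
[0.52245715 0.19842693 0.36120432] [-15.29135277  -0.15523889 -17.96257934]
bed 0.92 14857 ((485.53656005859375, -226.18728637695312), (93.44226837158203, 262.7259826660156), 2.0876646041870117)
bed 0.65 2131 ((485.35113525390625, -181.0533447265625), (48.463504791259766, 52.79256820678711), 1.8963069915771484)
bed 0.54 1168 ((722.198486328125, -110.72891235351562), (59.19789123535156, 52.71049118041992), 38.886962890625)
jaw 0.94 1731 ((486.3699951171875, -273.3623046875), (48.640342712402344, 46.363792419433594), 1.803745985031128)
sample 0.97 2195 ((484.6836242675781, -182.407470703125), (43.922607421875, 49.00607681274414), 0.4745454788208008)
[ 0.48405353 -0.20482698  0.35899723] [-1.54676086e+01  1.13118930e-02  1.69116944e-03]
14.2833
```

View pics/close.png

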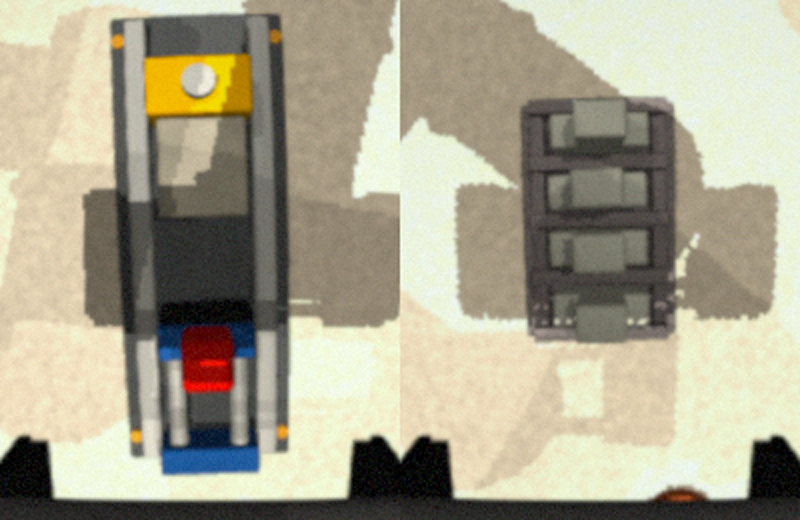

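```bash
python3 - <<'E'
from h import *
import pickle
fb=pickle.load(open("bed2.pkl","rb"))[0]; fr=pickle.load(open("rack2.pkl","rb"))[0]
B=lambda x,y,h:back(fb,(x/2+214.75,y/2+19.75),h,True)[:2]*1000
K=lambda x,y,h:back(fr,((x-400)/2+214.75,y/2+19.75),h,True)[:2]*1000
def show(n,P): print(n,np.round(P,1).tolist())
for h in(.012,.024):
    c=np.array([B(112,20,h),B(281,14,h),B(288,452,h),B(132,457,h)]); show(f"bedcorners{h}",c); print(c.mean(0),np.linalg.norm(np.diff(c,axis=0),axis=1), np.degrees(np.arctan2(*( (c[0]+c[1]-c[2]-c[3])[[0,1]]*[-1,1]))))
il=np.array([B(147,25,.024),B(155,440,.024)]);ir=np.array([B(248,20,.024),B(257,440,.024)]); show("inner",np.r_[il,ir])
show("stop top",[B(146,56,.058),B(249,55,.058),B(251,112,.058),B(146,117,.058)])
show("sample top",[B(155,217,.052),B(248,215,.052),B(155,119,.052)])
show("jaw blue top front/back, pad edge",[B(208,322,.052),B(208,303,.052),B(170,360,.052)])
show("plate",[B(162,450,.044),B(258,446,.044),B(258,470,.044),B(163,473,.044)])
show("grip top",[B(x,y,.091) for x,y in((182,350),(233,350),(233,389),(184,392))])
for h in(.02,.04):
    c=np.array([K(521,101,h),K(672,97,h),K(676,335,h),K(533,342,h)]); print("rack",h,c.mean(0),np.linalg.norm(np.diff(c,axis=0),axis=1),np.degrees(np.arctan2(*( (c[0]+c[1]-c[2]-c[3])[[0,1]]*[-1,1]))))
show("tabs",[K(600,y,.086) for y in(321,252,188,117)])
E
```

```text
bedcorners0.012 [[434.6, -93.3], [529.2, -89.8], [537.4, -347.8], [442.4, -351.0]]
[ 485.89045833 -220.45151094] [ 94.61384797 258.1707318   94.98711637] 1.783425047356185
bedcorners0.024 [[436.3, -97.1], [527.6, -93.7], [535.5, -342.9], [443.9, -345.9]]
[ 485.82693277 -219.91117694] [ 91.34187324 249.24256612  91.70223312] 1.7834250473561712
inner [[455.4, -101.0], [457.7, -335.1], [509.6, -98.1], [516.9, -335.1]]
stop top [[457.9, -127.8], [507.4, -127.4], [508.3, -156.3], [458.0, -158.8]]
sample top [[461.8, -208.0], [507.4, -206.9], [461.9, -159.0]]
jaw blue top front/back, pad edge [[487.9, -260.7], [487.9, -251.1], [468.5, -280.4]]
plate [[463.0, -333.2], [515.6, -330.9], [516.1, -345.3], [463.3, -347.1]]
grip top [[475.9, -266.3], [498.5, -266.3], [498.8, -284.3], [476.7, -285.7]]
rack 0.02 [522.48518597 194.99560606] [ 82.19256109 133.40793581  80.83704526] -16.075678386506837
rack 0.04 [522.48354284 195.19673612] [ 77.37476971 125.58810887  76.09870867] -16.075678386506855
tabs [[508.0, 151.8], [517.6, 181.4], [526.4, 208.5], [536.2, 238.8]]
```

Bed pose is about (486, −220) mm, yaw 1.8°. The gap is about 48 mm, so two spacers fit. I'll grip spacer 1, hover over the gap, and check its alignment.

```bash
cat >> h.py <<'E'
BC=np.array([.4859,-.2204]); BY=np.radians(1.78)
def bed(x,y): c,s=np.cos(BY),np.sin(BY); return BC+[c*x-s*y,s*x+c*y]
def pick(xy):
    env.goto([*xy,.14],down(73)); env.gripper_to(.55)
    print("touch",env.move_straight([*xy,.053],rate=.1,force_limit=8))
    env.gripper_to(0,25); env.dwell(.1); s=env.read_state(); print("grip",s["opening"],s["finger_force"],s["position"],s["force"])
    env.move_straight([*xy,.17],rate=.15)
def hover(y,z=.135): env.goto([*bed(0,y),z],down(91.78)); env.dwell(.2)
E
python3 - <<'E'
from h import *
import pickle
pick([.5085,.1506]); hover(0); f=env.grab_frame("wrist"); pickle.dump(f,open("h1.pkl","wb"))
s=env.read_state(); print(s["clock"],s["position"],s["tool_rot"],s["opening"],s["force"],f["position"],f["orientation"])
cv2.imwrite("pics/hov.png",cv2.convertScaleAbs(cv2.resize(f["image"][60:300,195:435],None,fx=2.4,fy=2.4,interpolation=cv2.INTER_CUBIC),alpha=1.6))
E
```

```text
touch False
grip 0.2691467029767665 24.996559023857117 [0.50874757 0.15068729 0.05322001] [ 0.16696968 -0.27966484  1.52112479]
26.6417 [ 0.48592789 -0.22035285  0.13502379] [ 1.79997953e+02 -1.03078022e-04  9.17873568e+01] 0.2712065618860772 [ 0.92291986 -0.35133781 -1.28995698] [ 0.48267211 -0.14728755  0.32399712] [-1.54673139e+01  9.56715861e-03  1.77846611e+00]
```

View pics/hov.png

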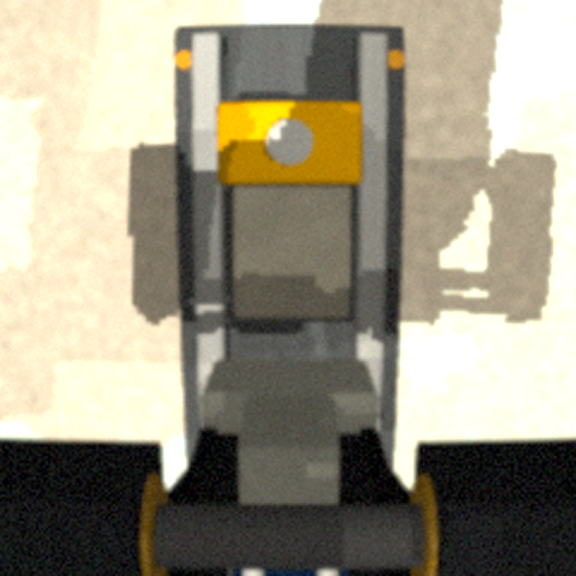

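The held spacer is centred at col 290 in the crop and the channel at 290–292, so they are aligned within 1 mm. The sample face is at row 318 and the gap below it is free. Place it, then fetch the second.

```bash
cat >> h.py <<'E'
def place(y,dy=0):
    p=bed(.0004,y-dy)
    print("touch",env.move_straight([*p,.0545],rate=.07,force_limit=10)); s=env.read_state(); print(s["position"],s["force"])
    if s["position"][2]>.059: return False
    env.gripper_to(.5); env.move_straight([*p,.12],rate=.2); return True
E
python3 - <<'E'
from h import *
import pickle
f=pickle.load(open("h1.pkl","rb"))
px=lambda x,y,h:back(f,(x/2.4+194.8,y/2.4+59.8),h,True)[:2]
e=px(290,362,.129)[1]; s=px(290,318,.052)[1]; dy=e-.009+.22035
print("front",e,"sample face",s,"in-hand dy",dy)
dy=float(np.clip(dy,-.0025,.0025))
if place(0,dy):
    print(env.read_state()["clock"]); pick([.5175,.1803]); hover(-.022); f=env.grab_frame("wrist"); pickle.dump(f,open("h2.pkl","wb")); print(env.read_state()["clock"])
else: print("STUCK")
f=env.grab_frame("wrist")
cv2.imwrite("pics/hov2.png",cv2.convertScaleAbs(cv2.resize(f["image"][60:300,195:435],None,fx=2.4,fy=2.4,interpolation=cv2.INTER_CUBIC),alpha=1.6))
E
```

```text
front -0.20261254698011413 sample face -0.20733652158870725 in-hand dy 0.008737453019885849
touch False
[ 0.48628449 -0.22296688  0.05508156] [-1.08188638  0.6770176   4.22038996]
29.0917
touch False
grip 0.26857907535268727 24.99696671962738 [0.51770347 0.18035566 0.05322157] [-0.0255742   0.32072858  1.96684341]
40.8917
```

View pics/hov2.png

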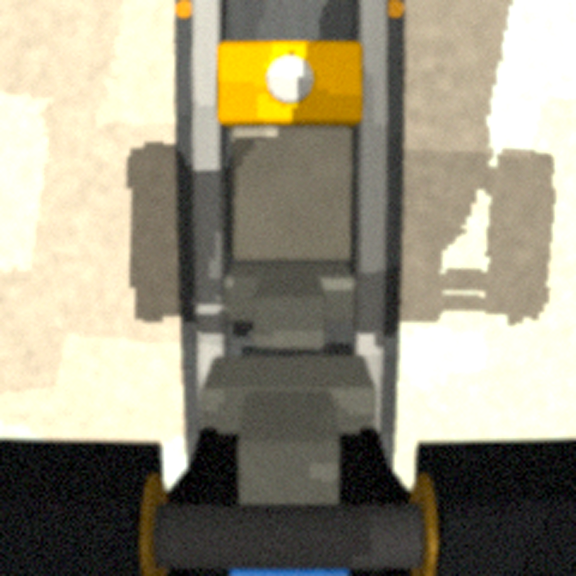

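Spacer 1 stands in the channel just behind the sample (sample edge at row 260, tab rows 305–345). Spacer 2 is held at rows 355–500 with its front bottom edge at row 357. I'll compute the offsets before lowering.

```bash
python3 - <<'E'
from h import *
import pickle
for n in("h1","h2"):
    f=pickle.load(open(n+".pkl","rb")); px=lambda y,h:back(f,(290/2.4+194.8,y/2.4+59.8),h,True)[1]*1000
    t=(-220.35 if n=="h1" else bed(0,-.022)[1]*1000)
    fr=362 if n=="h1" else 357
    print(n,"held front (bottom edge) - TCP",px(fr,.092)-t,"top shoulder edge", px(388,.128)-t,"tab top front",px(392,.168)-t,"tab top back",px(503,.168)-t)
print("sample face",px(260,.052),"spacer1 tab top front/back",px(307,.088),px(346,.088),"shoulder front",px(292,.048),"free back edge expected")
E
```

```text
h1 held front (bottom edge) - TCP 7.239733891999009 top shoulder edge 9.971538799927913 tab top front 21.919675459919517 tab top back -5.413083100958062
h2 held front (bottom edge) - TCP 8.981960431398079 top shoulder edge 10.031455697803096 tab top front 21.9796086105313 tab top back -5.352935895741069
sample face -207.40035549000768 spacer1 tab top front/back -217.7188871284018 -230.7704004973608 shoulder front -220.15235875964717 free back edge expected
```

```bash
python3 - <<'E'
from h import *
ok=place(-.0241); print(ok,env.read_state()["clock"])
if ok: hover(-.06,.17)
f=env.grab_frame("wrist")
cv2.imwrite("pics/after.png",cv2.convertScaleAbs(cv2.resize(f["image"][40:290,215:415],None,fx=2.4,fy=2.4,interpolation=cv2.INTER_CUBIC),alpha=1.6))
print(env.read_state()["clock"])
E
```

```text
touch True
[ 0.48648865 -0.24462068  0.05520075] [-1.22812445  1.55560292  5.09513557]
True 43.2083
43.8167
```

View pics/after.png

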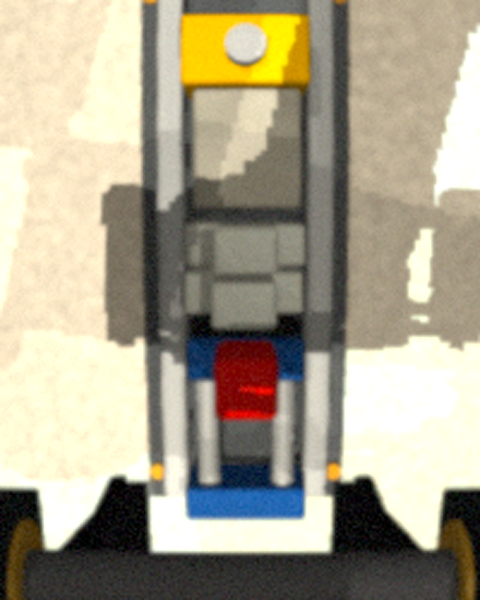

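Both spacers stand on the floor between the sample and the pad (tabs at rows 222–275 and 275–325 in the crop). Two fill the gap, and the remaining ~12 mm won't take another. Now I'll grip the red block and push.

```bash
python3 - <<'E'
from h import *
p=bed(.0004,-.054); env.gripper_to(.5)
env.move_straight([*p,.13],rate=.15); print("touch",env.move_straight([*p,.059],rate=.1,force_limit=8))
env.gripper_to(0,40); s=env.read_state(); print(s["opening"],s["force"],s["position"],s["clock"])
F0=s["force"]
for i in range(1,13):
    d=.002*i if i<6 else .010+.001*(i-5)*1.0
    q=bed(.0004,-.054+d); env.move_straight([*q,.059],rate=.03); s=env.read_state(); d_f=s["force"]-F0; print(i,round(d*1000),np.round(d_f,1),np.round(s["position"],4),round(s["clock"],2))
    if d_f[1]<-13: break
f=env.grab_frame("wrist"); cv2.imwrite("pics/push.png",cv2.convertScaleAbs(cv2.resize(f["image"][40:290,215:415],None,fx=2.4,fy=2.4,interpolation=cv2.INTER_CUBIC),alpha=1.6))
E
```

```text
touch False
0.25989096873637985 [1.14582429 0.24509427 1.43730677] [ 0.4883184  -0.27441844  0.05937637] 45.825
1 2 [-0.9 -3.4  1. ] [ 0.4883 -0.2729  0.0594] 46.08
2 4 [-1.7 -5.   0.5] [ 0.4882 -0.2707  0.0594] 46.33
3 6 [-1.4 -4.9  2. ] [ 0.4881 -0.2686  0.0593] 46.58
4 8 [-0.7 -4.8  2.6] [ 0.4881 -0.2666  0.0594] 46.83
5 10 [-1.5 -4.7  2.3] [ 0.488  -0.2646  0.0594] 47.08
6 11 [-0.7 -6.1  3.3] [ 0.488  -0.2637  0.0593] 47.33
7 12 [-1.4 -6.2  3. ] [ 0.4879 -0.2627  0.0593] 47.58
8 13 [-0.4 -5.3  2.8] [ 0.488  -0.2618  0.0594] 47.83
9 14 [-1.6 -5.9  2.8] [ 0.4879 -0.261   0.0593] 48.08
10 15 [-0.7 -7.4  2.3] [ 0.4879 -0.2602  0.0593] 48.33
11 16 [-1.8 -9.5  1.6] [ 0.4879 -0.2595  0.0594] 48.58
12 17 [ -0.6 -10.3   1.9] [ 0.4878 -0.2589  0.0594] 48.83
```

```bash
python3 - <<'E'
from h import *
for d in (.018,.019,.020,.021,.022,.023):
    q=bed(.0004,-.054+d); env.move_straight([*q,.059],rate=.02); env.dwell(.1); s=env.read_state(); print(d,np.round(s["force"],1),np.round(s["position"],4),round(s["opening"],3),round(s["clock"],2))
    if s["force"][1]<-15: break
env.dwell(.4); print(np.round(env.read_state()["force"],1))
f=env.grab_frame("wrist"); cv2.imwrite("pics/push2.png",cv2.convertScaleAbs(cv2.resize(f["image"][40:290,215:415],None,fx=2.4,fy=2.4,interpolation=cv2.INTER_CUBIC),alpha=1.6))
E
```

```text
0.018 [ -0.2 -11.9   2.7] [ 0.4878 -0.2582  0.0594] 0.267 49.23
0.019 [ -0.4 -13.7   1.7] [ 0.4878 -0.2575  0.0593] 0.263 49.58
0.02 [  0.2 -13.9   1.1] [ 0.4878 -0.2569  0.0594] 0.267 49.92
0.021 [  0.6 -16.3   1.4] [ 0.4878 -0.2562  0.0594] 0.268 50.27
[  0.3 -15.8   1.4]
```

View pics/push2.png

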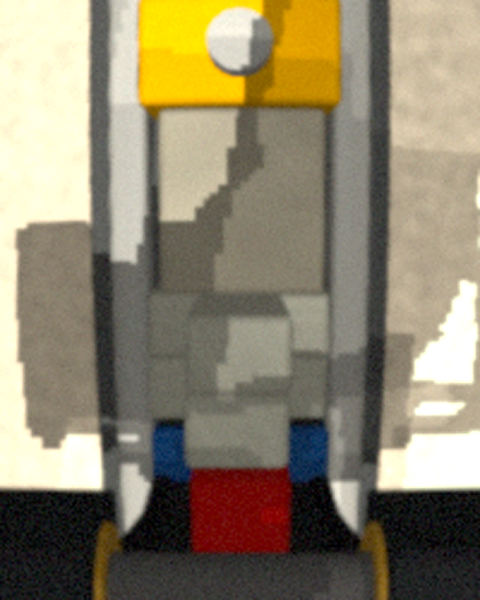

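The sample meets the yellow stop (row 105), and both spacers are upright and tight against the sample (row 292) and the jaw (row 420). The push is firm at about 16 N, about 11 N of it on the stack. Handing in.

```bash
python3 -c "
from workcell import env
print(env.close_job(), env.read_state()['clock'])"
```

```text
the job is handed in; nothing more can be done
the job is handed in; nothing more can be done
```

Job handed in at about 51 s of the 72 s limit: two spacers packed, the jaw still gripped and pressed with about 16 N, and the other two spacers left in the rack; the system gave no verdict back.

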